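# Empty the cup labeller's catch tray and hold its recessed reset button

### The job

The cup labeller's catch tray is full: lift the two finished specimen cups out of it and stand both upright in the blue tote. Only then pick up the blue marker, reach either end of it through the square aperture in the labeller's front panel and push the recessed red reset button all the way in; finish while still gripping the marker and holding the button down with it. Leave the red marker, the timer and the green tape roll where they are.

Things in the scene. Friction and masses are not known exactly. Their poses are not given: they have to be found in the camera images.
- labeller: White bench machine, fixed. Housing 140 (x) by 330 (y) by 80 mm high; cover and label roll up to 145 mm high from 65 mm behind the front. Origin on the worktop under its centre, x from front to back, z up; front face at x -70 mm. Open aluminium catch tray on the front at x -200 to -70, y -15 to 165 mm: floor 4 mm thick, rim 14 mm high. The aperture is in the right part of the front.
- aperture (a point): Centre of the mouth of the square aperture (24 by 24 mm, sides level and upright) in the grey front panel, at x -70, y -107.5, z 40 mm of the labeller. Axes as the labeller: x points straight and level into the hole. The red button, 18 mm across, lies centred 15 mm inside.
- reset_button (a joint): Travel in m of the recessed red button, level, along the labeller's +x: 0 out, 0.005 fully in. It springs back; about 1 N starts it moving and 3 N takes it fully in, against a stop.
- tray_floor (a point): Middle of the catch tray's floor where the cups stand, 4 mm above the worktop, 75 mm in front of the labeller's front face.
- cup_red: White specimen cup with a fixed red lid, 72 mm high, 60 mm across the lid (top 14 mm), 54 mm below it; origin at the centre of its underside, z up. Stands upright in the catch tray, about 75 mm in front of the front face, the two cups' centres about 90 mm apart along the labeller's y.
- cup_yellow: The same specimen cup with a yellow lid; origin at the centre of its underside, z up. Stands beside the other in the catch tray.
- tote: Low open blue tote, 220 (x) by 125 (y) by 40 mm high outside, walls and floor 4 mm, loose, 0.6 kg; origin at the centre of its underside on the worktop, z up. Both cups fit upright side by side along its x.
- marker_blue: Capped marker, blue cap and pale barrel, lying on the worktop, 12 mm thick and 136 mm long along its own y; origin at mid length on its underside (its axis is 6 mm above). Either end may be the stylus. About 12 g; it does not roll.
- marker_red: Red marker of the same size, lying nearby; not to be used or moved.
- bench_timer: White bench timer, 68 by 62 by 19 mm; bystander.
- tape_green: Green tape roll lying flat, 60 mm across, 18 mm high; bystander.
Mind the look-alikes: they are no part of the job. Of the things that look like the cup_red, the middle-sized one is meant.

How it is judged:
On the way, in this order (a step that is already met when the one before it is completed fails the run):
1. both cups stand upright on the tote's floor, at rest and let go (x of cup_red in the frame of tote between -0.09 and 0.09 m and y of cup_red in the frame of tote between -0.045 and 0.045 m and z of each of cup_red, cup_yellow in the frame of tote below 0.012 m and angle between each of cup_red, cup_yellow's own z axis and vertical below 0.15 rad and x of cup_yellow in the frame of tote between -0.09 and 0.09 m and y of cup_yellow in the frame of tote between -0.045 and 0.045 m and linear speed of each of cup_red, cup_yellow below 0.03 m/s and contact force between the fingers and cup_red below 0.1 N and contact force between the fingers and cup_yellow below 0.1 N), for 0.2 s.
2. the gripped blue marker reaches through the aperture and holds the button in (value of joint reset_button above 0.0035 m and contact force between marker_blue and labeller above 1.5 N and contact force between the fingers and marker_blue above 2 N and distance between marker_blue and aperture below 0.06 m and height (world z) of marker_blue above 0.02 m and linear speed of marker_blue below 0.02 m/s), for 0.5 s.
At the end, for the whole second after the job is handed in: Both cups stand on the tote floor (leaning under 0.15 rad, centres within 90 and 45 mm of the tote centre), still. The button is in by over 3.5 of 5 mm, pushed through the aperture with over 1.5 N by the blue marker (its middle within 60 mm of the mouth), gripped by the fingers and still (all of step 2 and x of cup_red in the frame of tote between -0.09 and 0.09 m and y of cup_red in the frame of tote between -0.045 and 0.045 m and z of each of cup_red, cup_yellow in the frame of tote below 0.012 m and angle between each of cup_red, cup_yellow's own z axis and vertical below 0.15 rad and x of cup_yellow in the frame of tote between -0.09 and 0.09 m and y of cup_yellow in the frame of tote between -0.045 and 0.045 m and linear speed of each of cup_red, cup_yellow below 0.03 m/s); the arm keeps its last pose, push and grip.
It fails at once if the button is pressed (more than 2 mm) before both cups are in the tote (value of joint reset_button above 0.002 m and not (x of cup_red in the frame of tote between -0.09 and 0.09 m and y of cup_red in the frame of tote between -0.045 and 0.045 m and z of each of cup_red, cup_yellow in the frame of tote below 0.012 m and angle between each of cup_red, cup_yellow's own z axis and vertical below 0.15 rad and x of cup_yellow in the frame of tote between -0.09 and 0.09 m and y of cup_yellow in the frame of tote between -0.045 and 0.045 m)).
It fails at once if the red marker is pushed more than 3 cm (distance of marker_red from where it was at the start of the episode above 0.03 m).
It fails at once if the timer is pushed more than 3 cm (distance of bench_timer from where it was at the start of the episode above 0.03 m).
It fails at once if the green tape roll is pushed more than 3 cm (distance of tape_green from where it was at the start of the episode above 0.03 m).
It also fails if it takes over 72 s, if anything falls off the work surface, if the arm or the gripper's body presses on something with over 40 N, if the wrist force passes 120 N, or if a joint passes its speed limit or range.

### The arm

A 7-joint arm with a two-finger parallel gripper is mounted at the origin on a cart in front of the work surface, level with it; the furniture and walls round the work are solid. World frame = base frame: x ahead of the robot, y to its left, z up, the work surface at z = 0. Lengths are in m, angles in rad, forces in N, time in s.
With the tool pointing down it reaches from about 0.4 to 0.9 m from the base axis. Payload 5.5 kg.
Tool frame: the origin (TCP) lies midway between the tips of the shut fingers; the grasp point (between the pads) lies 19 mm behind it; z points along the fingers, y is the line along which they close (so a half turn about z gives the same grasp; the last joint's range is limited). The gripper opens to 92 mm and grips with 3 to 60 N. Pads are 19 mm wide; open, the fingers measure 130 mm over their backs; the gripper's body (75 mm by 190 mm) begins 47 mm behind the grasp point.
Start: joints at [1.365, 0.501, -0.427, 1.55, 0.221, 1.138, -0.21], TCP at [0.294, -0.58, 0.227] pointing down, gripper open.
Joint ranges: [-2.88, 2.88], [-0.31, 2.03], [-1.54, 1.56], [0.2, 2.42], [-1.41, 4.55], [0.19, 2.02], [-2.57, 2.57]. Speed limits (rad/s): [2.57, 2.57, 3.14, 3.14, 3.14, 3.14, 3.14].

### API

Orientations are given as a unit quaternion [x, y, z, w].
In Python, from workcell import ctrl gives the robot as it stands. The module is installed in compiled form; this text tells all that it offers.
- The arm moves only by the tool step_arm, never from a script. Its argument "steps" is a list of rows, each a list of 5 numbers: the shift along the tool's x, y, z in units of 50 mm (1.0 is 50 mm), then the turn about the tool's z in units of 8 degrees (1.0 is 8 degrees), then the finger opening in mm, from 0 to 91.8. A call has 1 to 8 rows; each row is the pose to reach, as a shift and turn from the pose commanded when the call began, along the tool's axes at that moment; what a row does not reach only later rows make up. A row lasts 1/10 s, in which the tool goes at most 50 mm and 8.59 degrees, less where a joint would pass 70% of its speed; a pose out of reach is approached as far as the arm can. A call with a gripper value outside its range is refused whole. The fingers move at their own pace and stop on an object; "grip_force" is the grip in N (left out, the last holds). Time passes only in rows, so rows that repeat a pose let the fingers close. It gives the time, the measured TCP pose, the force, the opening and the grip force at its end, in the units of the state.
- ctrl.observe(): the state, without advancing time (a new reading comes with each control period).
- ctrl.grab_frame(name): name is "side" or "top" or "wrist"; returns (picture, depth): 420x560x3 uint8, blue, green, red; 420x560 float32, m along the optical axis (not along the pixel's ray), 0 where there is no reading.
- ctrl.camera_model(name): a dict with "vertical_fov" (degrees; the focal length in pixels is half the picture's height over the tangent of half this angle, whatever the lens; pixels are square), "cx", "cy" (the principal point, pixels), "origin" and "rotation" of the camera in the world; the wrist camera has in their place "tool_from_camera" (4x4, takes a point from camera to tool coordinates, whose origin is the TCP and whose axes are the flange's). Camera axes: x right, y down, z forward; pixel columns grow to the right and rows downward; lengths in m; the calibration is good to about 2 mm. A picture is of the moment at which its call begins: read the wrist's pose just before it. camera_model takes no time and is no camera call.
- ctrl.finish_job(): hands the job in; it is judged then, once.
The state is a dict: "time": time; "joint_pos": joint angles; "joint_velocities": joint speeds; "joint_torque": joint torques, N m; "tool_pos": TCP position; "ee_rot": TCP orientation; "contact_force": force on the tool from outside, world axes, zero at the start; "ft_torque": the same for the moment, N m; "opening": finger opening in m; "gripper_force": force on a finger pad.
Only numpy, scipy, OpenCV 4.12 (cv2) and the standard library are available. Lean on these libraries where they do the work, as an engineer would, in place of code of your own. Each camera call takes 0.05 s, during which the arm holds its last target. There are 200 camera calls.

## Working session

There is one attempt and no reset: what is moved stays moved. The work goes in short steps, Python scripts to look and compute and a tool call to move; the robot and the scene stay as the last step left them, time stands still between calls to the robot, and variables do not carry over. Pictures are saved under pics/ and viewed, at most 10 in all, crops included, and the job is handed in when it is done.

Besides the shell and the picture viewer there is one more tool, called as name(argument=value, ...) on one line, values as JSON. step_arm: Moves the arm, as the interface text tells. Its arguments: {"type":"object","properties":{"steps":{"type":"array","items":{"type":"array","items":{"type":"number"}}},"grip_force":{"type":"number"}},"required":["steps"]}

```bash
mkdir -p pics; cat > h.py <<'E'
import numpy as np, cv2
from workcell import ctrl
from scipy.spatial.transform import Rotation as R
def grab(name, png=None):
    s=ctrl.observe(); im,d=ctrl.grab_frame(name); c=ctrl.camera_model(name)
    f=210/np.tan(np.radians(c['vertical_fov'])/2)
    if name=='wrist':
        T=np.eye(4);T[:3,:3]=R.from_quat(s['ee_rot']).as_matrix();T[:3,3]=s['tool_pos']
        T=T@np.array(c['tool_from_camera']);Rm,o=T[:3,:3],T[:3,3]
    else: Rm,o=np.array(c['rotation']),np.array(c['origin'])
    if Rm.shape!=(3,3): Rm=R.from_quat(Rm).as_matrix()
    v,u=np.mgrid[:420,:560]
    P=np.stack([(u-c['cx'])/f*d,(v-c['cy'])/f*d,d],-1)@Rm.T+o
    P[d==0]=np.nan
    if png: cv2.imwrite('pics/'+png,im)
    np.savez(f'/tmp/{name}.npz',im=im,P=P,o=o,R=Rm)
    return im,P
E
python3 -c "
from h import *
s=ctrl.observe();print(s['time'],s['tool_pos'],s['ee_rot'])
a,P=grab('top','top.png');b,_=grab('side','side.png')
for n in('top','side','wrist'):print(ctrl.camera_model(n))
"
```

```text
0.0 [ 0.29330148 -0.57925128  0.22565   ] [ 9.72652970e-01  2.32261015e-01 -2.03904298e-04 -9.89670620e-04]
{'vertical_fov': 44.87019599119242, 'cx': 269.20327844687637, 'cy': 213.88824724301537, 'origin': array([ 0.24548236, -0.01534904,  1.37485578]), 'rotation': array([-0.70321698,  0.70360314, -0.07302891,  0.07138122])}
{'vertical_fov': 47.1268686934617, 'cx': 285.0072941658027, 'cy': 214.61666862557882, 'origin': array([0.11627572, 1.02146019, 0.84485025]), 'rotation': array([-0.15414048,  0.87504906, -0.44975925,  0.09081011])}
{'vertical_fov': 60.052891291995074, 'cx': 277.38415464676433, 'cy': 212.55567249647441, 'tool_from_camera': array([[ 9.06125510e-04, -9.61455954e-01, -2.74957500e-01,
         7.51569789e-02],
       [ 9.99999501e-01,  7.55570702e-04,  6.53472293e-04,
         2.48792400e-03],
       [-4.20534996e-04, -2.74957955e-01,  9.61456159e-01,
        -1.57482814e-01],
       [ 0.00000000e+00,  0.00000000e+00,  0.00000000e+00,
         1.00000000e+00]])}
```

View pics/top.png

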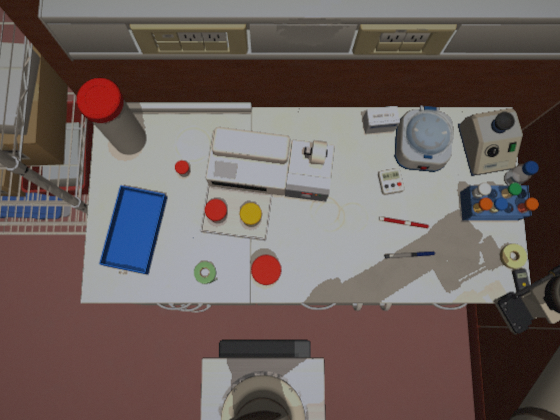

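View pics/side.png

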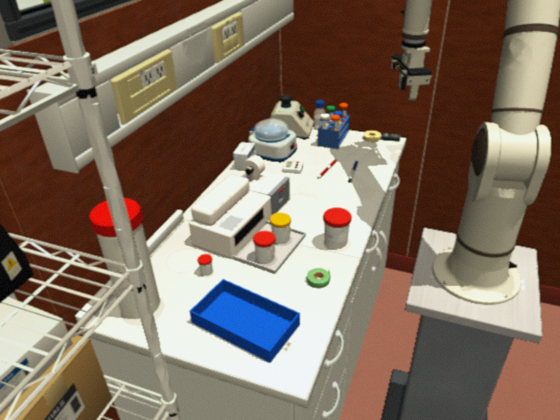

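Top view: the red-lidded candidates are the huge canister (103,100), a large cup (266,270), the cup in the tray (216,210) and a tiny one (182,168). The one in the tray next to the yellow cup (251,214) fits, because it is middle-sized and stands in the catch tray. Tote (134,230), blue marker (410,254), red marker (404,222), timer (391,181), green tape (205,272), labeller (270,165).

```bash
python3 -c "
from h import *
z=np.load('/tmp/top.npz');im=z['im'];P=z['P']
cv2.imwrite('pics/crop.png',cv2.resize(im[120:310,90:460],None,fx=2.1,fy=2.1,interpolation=cv2.INTER_CUBIC))
hsv=cv2.cvtColor(im,cv2.COLOR_BGR2HSV);H,S,V=cv2.split(hsv)
def m(name,box,mask,zlo,zhi):
    k=np.zeros_like(mask);x0,y0,x1,y1=box;k[y0:y1,x0:x1]=1
    q=P[mask&k.astype(bool)];q=q[(q[:,2]>zlo)&(q[:,2]<zhi)]
    r=cv2.minAreaRect((q[:,:2]*1000).astype(np.float32));print(name,len(q),'rect mm',r,'zmed',np.median(q[:,2]),'mean',q.mean(0))
    return q
red=((H<8)|(H>172))&(S>150)
for n,b in dict(can=(75,75,130,125),large=(245,250,290,290),mid=(200,195,232,225),tiny=(172,158,192,178)).items(): m(n,b,red,.0,.6)
m('yel',(235,198,268,230),(H>18)&(H<35)&(S>150),.04,.1)
m('tote rim',(95,180,172,278),(H>100)&(H<130)&(S>100),.03,.055)
m('tote all',(95,180,172,278),(H>100)&(H<130)&(S>100),-.01,.055)
m('tape',(190,258,222,288),(H>40)&(H<80)&(S>60),.005,.04)
m('redm',(370,208,435,236),P[...,2]>.004,.004,.03)
m('blum',(375,242,445,266),P[...,2]>.004,.004,.03)
m('lab',(190,120,345,205),P[...,2]>.07,.07,.088)
m('lab>',(190,120,345,205),P[...,2]>.03,.03,.16)
m('tray',(195,180,280,245),P[...,2]>.009,.009,.019)
print('surface z',np.nanmedian(P[250:300,290:370,2]))
"
```

```text
can 1723 rect mm ((774.261474609375, 417.4599304199219), (155.27870178222656, 182.96588134765625), 0.15795879065990448) zmed 0.2777631057103096 mean [0.74812087 0.37533576 0.27018492]
large 681 rect mm ((368.78912353515625, -9.380912780761719), (72.91934204101562, 72.45246124267578), 19.262924194335938) zmed 0.09479544378954619 mean [ 0.36854177 -0.00945991  0.09501027]
mid 373 rect mm ((527.1690063476562, 122.27560424804688), (54.78894805908203, 55.065338134765625), 18.64208221435547) zmed 0.07627387841270439 mean [0.52650138 0.1220658  0.07608   ]
tiny 144 rect mm ((651.7589111328125, 219.23480224609375), (34.90994644165039, 35.067264556884766), 32.80173873901367) zmed 0.04759213216581315 mean [0.65136782 0.21938682 0.04766707]
yel 371 rect mm ((517.0990600585938, 31.676834106445312), (56.592201232910156, 52.42667007446289), 0.19905245304107666) zmed 0.07614504288900958 mean [0.51630918 0.03139043 0.07616554]
tote rim 524 rect mm ((484.582275390625, 346.9360656738281), (127.84903717041016, 218.9665069580078), 78.59791564941406) zmed 0.03817653590859216 mean [0.48186264 0.34702688 0
[... 641 characters left out ...]
2227783203, 63.02128982543945), 89.91355895996094) zmed 0.008120717914780085 mean [ 0.41783381 -0.39932373  0.0085277 ]
lab 4115 rect mm ((625.062744140625, -16.740478515625), (331.34814453125, 203.50552368164062), 83.27854919433594) zmed 0.07971580835918557 mean [ 0.629294   -0.03066257  0.07961957]
lab> 7110 rect mm ((625.062744140625, -16.740478515625), (331.34814453125, 203.50552368164062), 83.27854919433594) zmed 0.08186916450513582 mean [ 0.64706617 -0.01754307  0.09390597]
tray 316 rect mm ((534.8657836914062, 67.95169067382812), (207.5079803466797, 137.79110717773438), 80.32633972167969) zmed 0.012463711777364384 mean [0.52808633 0.07141691 0.01270959]
surface z -3.86719634246635e-05
```

View pics/crop.png

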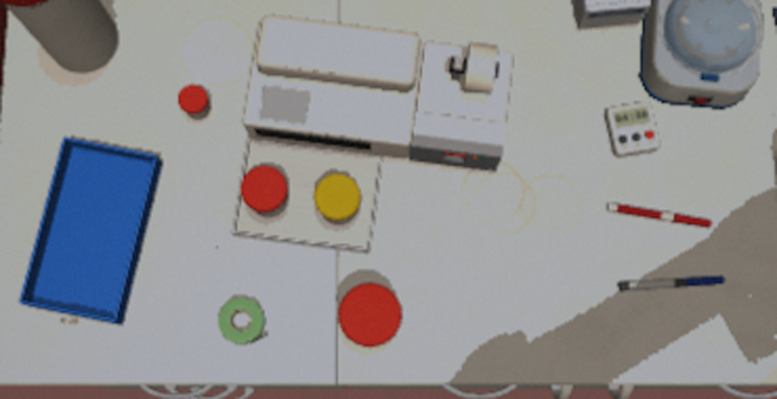

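The crop confirms it: in the tray, red-lidded cup at (216,210), yellow at (251,214), both about 55 mm across in the depth data with tops at 76 mm. The other red lids are about 160, 73 and 35 mm. The labeller yaw comes out at about -6.5° from both the cups and the housing.

```bash
cat >> h.py <<'E'
def go(x,y,z,close=None):
    """tool-frame move (units of rows) to world TCP; close = wanted world angle (deg) of closing line"""
    s=ctrl.observe();M=R.from_quat(s['ee_rot']).as_matrix()
    d=M.T@(np.array([x,y,z])-s['tool_pos'])/.05
    a=np.degrees(np.arctan2(M[1,1],M[0,1]));t=0
    if close is not None: t=-((close-a+90)%180-90)/8
    print('t',round(s['time'],2),'tcp',s['tool_pos'].round(4),'close',round(a,1),'j7',s['joint_pos'][6].round(2),'open',round(s['opening'],4),'F',np.round(s['contact_force'],1),'\nMOVE',d.round(3),'turn',round(t,3))
E
python3 -c "
from h import *
go(.527,.122,.2,-52)"
```

```text
t 0.1 tcp [ 0.2934 -0.5793  0.2258] close -63.1 j7 -0.21 open 0.092 F [0.5 0.1 0.3] 
MOVE [ 10.506 -10.4     0.535] turn -1.392
```

step_arm(steps=[[5.25, -5.2, 0.2, -0.7, 80], [5.25, -5.2, 0.2, -0.7, 80], [5.25, -5.2, 0.2, -0.7, 80], [5.25, -5.2, 0.2, -0.7, 80], [5.25, -5.2, 0.2, -0.7, 80], [5.25, -5.2, 0.2, -0.7, 80], [5.25, -5.2, 0.2, -0.7, 80], [5.25, -5.2, 0.2, -0.7, 80]])

```text
time: 0.9
tool_pos: [0.4115, -0.2238, 0.2167]
ee_rot: [0.959, 0.283, 0.0, -0.001]
contact_force: [-0.7, -0.6, -0.8]
opening: 0.0801
gripper_force: 0.0
```

```bash
python3 -c "
from h import *
go(.527,.122,.2,-52)"
```

```text
t 0.9 tcp [ 0.4115 -0.2238  0.2167] close -57.2 j7 -0.69 open 0.0801 F [-0.7 -0.6 -0.8] 
MOVE [ 5.691 -4.559  0.342] turn -0.646
```

step_arm(steps=[[5.69, -4.56, 0.2, -0.65, 80], [5.69, -4.56, 0.2, -0.65, 80], [5.69, -4.56, 0.2, -0.65, 80], [5.69, -4.56, 0.2, -0.65, 80], [5.69, -4.56, 0.2, -0.65, 80], [5.69, -4.56, 0.2, -0.65, 80], [5.69, -4.56, 0.2, -0.65, 80], [5.69, -4.56, 0.2, -0.65, 80]])

```text
time: 1.7
tool_pos: [0.5283, 0.1227, 0.2069]
ee_rot: [0.945, 0.326, 0.001, -0.002]
contact_force: [-0.1, -0.8, 0.2]
opening: 0.0797
gripper_force: 0.0
```

```bash
python3 -c "
from h import *
im,P=grab('wrist','w1.png')
H,S,V=cv2.split(cv2.cvtColor(im,cv2.COLOR_BGR2HSV))
for n,m in (('red',((H<8)|(H>172))&(S>130)),('yel',(H>18)&(H<35)&(S>130))):
    q=P[m];q=q[(q[:,2]>.072)&(q[:,2]<.082)&(abs(q[:,0]-.52)<.06)]
    if len(q): print(n,len(q),cv2.minEnclosingCircle((q[:,:2]*1000).astype(np.float32)),np.median(q[:,2]))
go(.527,.122,.05,-52)"
```

```text
red 3808 ((531.6566772460938, 122.85590362548828), 29.52787208557129) 0.07595191540865501
yel 2081 ((522.0294799804688, 32.26564407348633), 29.324359893798828) 0.07592121968938098
t 1.75 tcp [0.5283 0.1229 0.2068] close -51.9 j7 -1.47 open 0.0802 F [ 0.1  1.  -0. ] 
MOVE [-0.042  0.007  3.136] turn 0.012
```

step_arm(steps=[[0.03, 0.02, 1, 0, 80], [0.03, 0.02, 2, 0, 80], [0.03, 0.02, 2.7, 0, 80], [0.03, 0.02, 3.13, 0, 80], [0.03, 0.02, 3.13, 0, 80], [0.03, 0.02, 3.13, 0, 50], [0.03, 0.02, 3.13, 0, 50], [0.03, 0.02, 3.13, 0, 50]], grip_force=20)

```text
time: 2.55
tool_pos: [0.5311, 0.1161, 0.0519]
ee_rot: [0.947, 0.323, 0.001, 0.0]
contact_force: [-0.5, -0.4, 0.7]
opening: 0.0609
gripper_force: 1.8
```

step_arm(steps=[[0, 0, 0, 0, 50], [0, 0, 0, 0, 50], [0, 0, -0.3, 0, 50], [0, 0, -1, 0, 50], [0, 0, -2, 0, 50], [0, 0, -2.4, 0, 50], [0, 0, -2.4, 0, 50]])

```text
time: 3.25
tool_pos: [0.5324, 0.1166, 0.1747]
ee_rot: [0.946, 0.323, 0.004, 0.001]
contact_force: [-0.1, 0.6, -0.5]
opening: 0.0595
gripper_force: 20.0
```

```bash
python3 -c "
from h import *
c=np.array([.4846,.3469]);a=np.radians(-11.4);ax=np.array([np.cos(a),np.sin(a)])
print(c+.05*ax,c-.05*ax)
p=c+.05*ax
go(*p,.17,-52)"
```

```text
[0.53361356 0.33701713] [0.43558644 0.35678287]
t 3.25 tcp [0.5324 0.1166 0.1747] close -52.3 j7 -1.5 open 0.0595 F [-0.1  0.6 -0.5] 
MOVE [ 2.712 -3.476  0.095] turn -0.043
```

step_arm(steps=[[0.68, -0.87, 0, 0, 50], [1.36, -1.74, 0, 0, 50], [2, -2.6, 0, 0, 50], [2.6, -3.3, 0, 0, 50], [2.71, -3.48, 0, 0, 50], [2.71, -3.48, 0, 0, 50], [2.71, -3.48, 0, 0, 50]])

```text
time: 3.95
tool_pos: [0.5299, 0.336, 0.1691]
ee_rot: [0.946, 0.323, -0.001, 0.0]
contact_force: [-0.2, -0.7, 0.4]
opening: 0.0597
gripper_force: 20.0
```

```bash
python3 -c "
from h import *
im,P=grab('wrist','w2.png')
go(.5336,.337,.053,-52)
im,P=grab('top');H,S,V=cv2.split(cv2.cvtColor(im,cv2.COLOR_BGR2HSV))
q=P[(H>100)&(H<130)&(S>100)];q=q[(q[:,2]>-.01)&(q[:,2]<.05)&(abs(q[:,0]-.48)<.16)&(abs(q[:,1]-.347)<.12)]
print(cv2.minAreaRect((q[:,:2]*1000).astype(np.float32)))
"
```

```text
t 4.0 tcp [0.5306 0.3347 0.1692] close -52.4 j7 -1.87 open 0.0596 F [ 1.  -0.7 -0.9] 
MOVE [ 0.081 -0.003  2.323] turn -0.048
((438.50537109375, 355.41766357421875), (126.47948455810547, 125.22517395019531), 78.49962615966797)
```

View pics/w2.png

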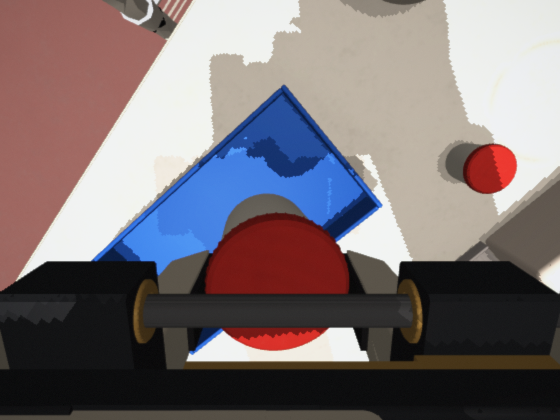

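The wrist view shows the cup held upright between the fingers (280,280) over the tote, whose corners are visible at (283,88) and (380,205). I'll check the offsets numerically.

```bash
python3 -c "
from h import *
z=np.load('/tmp/wrist.npz');im=z['im'];P=z['P']
H,S,V=cv2.split(cv2.cvtColor(im,cv2.COLOR_BGR2HSV))
for u,v in((283,88),(380,205),(283,92),(375,205),(193,350)): print(P[v,u].round(3))
q=P[((H<8)|(H>172))&(S>130)&(abs(np.mgrid[:420,:560][1]-278)<75)]
q=q[q[:,2]>.18];print(len(q),cv2.minEnclosingCircle((q[:,:2]*1000).astype(np.float32)),np.median(q[:,2]))
a=np.radians(-11.4);c=np.array([484.6,346.9])
A=np.array([[np.cos(a),np.sin(a)],[-np.sin(a),np.cos(a)]])
for sx in(1,-1):
  for sy in(1,-1): print(sx,sy,c+A.T@[110*sx,62.5*sy])
"
```

```text
[0.605 0.385 0.04 ]
[0.582 0.267 0.039]
[0.603 0.383 0.023]
[0.579 0.269 0.037]
[0.507 0.353 0.215]
11103 ((536.7388916015625, 337.7060241699219), 30.496572494506836) 0.1951760254972747
1 1 [604.78341298 386.42464097]
1 -1 [580.07624543 263.89074414]
-1 1 [389.12375457 429.90925586]
-1 -1 [364.41658702 307.37535903]
```

step_arm(steps=[[0, 0, 0.8, 0, 50], [0, 0, 1.6, 0, 50], [0, 0, 2.1, 0, 50], [0, 0, 2.3, 0, 50], [0, 0, 2.36, 0, 50], [0, 0, 2.36, 0, 50], [0, 0, 2.36, 0, 50], [0, 0, 2.36, 0, 72]])

```text
time: 4.85
tool_pos: [0.5317, 0.337, 0.0537]
ee_rot: [0.947, 0.323, 0.001, -0.0]
contact_force: [0.0, 0.8, 0.3]
opening: 0.0639
gripper_force: 0.0
```

step_arm(steps=[[0, 0, 0, 0, 78], [0, 0, 0, 0, 78], [0, 0, -0.5, 0, 78], [0, 0, -1.3, 0, 78], [0, 0, -2.1, 0, 78], [0, 0, -2.6, 0, 78], [0, 0, -2.6, 0, 78]])

```text
time: 5.55
tool_pos: [0.5329, 0.3386, 0.1871]
ee_rot: [0.946, 0.323, 0.004, -0.001]
contact_force: [-0.1, 0.4, 1.1]
opening: 0.078
gripper_force: 0.0
```

```bash
python3 -c "
from h import *
go(.5205,.032,.18,38)
go(.5205,.032,.18,-52)
im,P=grab('top');H,S,V=cv2.split(cv2.cvtColor(im,cv2.COLOR_BGR2HSV))
im2,P2=grab('wrist')
def f(im,P):
  H,S,V=cv2.split(cv2.cvtColor(im,cv2.COLOR_BGR2HSV))
  q=P[((H<8)|(H>172))&(S>130)];q=q[(q[:,2]>.05)&(q[:,2]<.09)&(abs(q[:,0]-.53)<.07)&(abs(q[:,1]-.337)<.07)]
  if len(q):print('cup',len(q),cv2.minEnclosingCircle((q[:,:2]*1000).astype(np.float32)),np.median(q[:,2]))
f(im,P);f(im2,P2)
"
```

```text
t 5.55 tcp [0.5329 0.3386 0.1871] close -52.3 j7 -1.87 open 0.078 F [-0.1  0.4  1.1] 
MOVE [-3.945  4.702  0.115] turn 11.208
t 5.55 tcp [0.5329 0.3386 0.1871] close -52.3 j7 -1.87 open 0.078 F [-0.1  0.4  1.1] 
MOVE [-3.945  4.702  0.115] turn -0.042
cup 4423 ((533.2941284179688, 342.9797058105469), 29.400869369506836) 0.07591213504877697
```

The red cup stands in the tote with its top at 76 mm. Now the yellow one.

step_arm(steps=[[-3.94, 4.7, 0, 0, 78], [-3.94, 4.7, 0, 0, 78], [-3.94, 4.7, 0, 0, 78], [-3.94, 4.7, 0, 0, 78], [-3.94, 4.7, 0, 0, 78], [-3.94, 4.7, 0, 0, 78], [-3.94, 4.7, 0, 0, 78], [-3.94, 4.7, 0, 0, 78]])

```text
time: 6.45
tool_pos: [0.5174, 0.0271, 0.1807]
ee_rot: [0.947, 0.32, -0.001, -0.0]
contact_force: [-0.1, 0.7, -0.3]
opening: 0.0774
gripper_force: 0.0
```

```bash
python3 -c "
from h import *
go(.521,.032,.051,-52)
im,P=grab('wrist','w1b.png')
H,S,V=cv2.split(cv2.cvtColor(im,cv2.COLOR_BGR2HSV))
q=P[(H>18)&(H<35)&(S>130)];q=q[(q[:,2]>.072)&(q[:,2]<.082)&(abs(q[:,0]-.52)<.06)]
print(len(q),cv2.minEnclosingCircle((q[:,:2]*1000).astype(np.float32)),np.median(q[:,2]))
go(.521,.032,.051,-52)"
```

```text
t 6.45 tcp [0.5174 0.0271 0.1807] close -52.6 j7 -1.32 open 0.0774 F [-0.1  0.7 -0.3] 
MOVE [ 0.123 -0.031  2.594] turn -0.08
4537 ((521.840576171875, 30.700862884521484), 29.432716369628906) 0.07593272845209881
t 6.5 tcp [0.5177 0.0297 0.1812] close -52.4 j7 -1.32 open 0.0779 F [-0.3  0.4 -0.1] 
MOVE [0.084 0.008 2.603] turn -0.055
```

step_arm(steps=[[0.07, 0, 1, 0, 80], [0.07, 0, 2, 0, 80], [0.07, 0, 2.4, 0, 80], [0.07, 0, 2.6, 0, 80], [0.07, 0, 2.6, 0, 80], [0.07, 0, 2.6, 0, 50], [0.07, 0, 2.6, 0, 50], [0.07, 0, 2.6, 0, 50]])

```text
time: 7.3
tool_pos: [0.5224, 0.0323, 0.0536]
ee_rot: [0.946, 0.323, 0.001, 0.0]
contact_force: [-0.2, 0.1, 1.0]
opening: 0.0609
gripper_force: 0.2
```

step_arm(steps=[[0, 0, 0, 0, 50], [0, 0, 0, 0, 50], [0, 0, -0.3, 0, 50], [0, 0, -1, 0, 50], [0, 0, -2, 0, 50], [0, 0, -2.6, 0, 50], [0, 0, -2.6, 0, 50]])

```text
time: 8.0
tool_pos: [0.5244, 0.0327, 0.1876]
ee_rot: [0.946, 0.323, 0.004, 0.002]
contact_force: [-0.5, -1.0, 0.1]
opening: 0.0593
gripper_force: 20.0
```

```bash
python3 -c "
from h import *
go(.433,.357,.18,-52)"
```

```text
t 8.0 tcp [0.5244 0.0327 0.1876] close -52.3 j7 -1.32 open 0.0593 F [-0.5 -1.   0.1] 
MOVE [ 2.514 -6.253  0.131] turn -0.043
```

step_arm(steps=[[0.4, -1, 0, 0, 50], [0.8, -2, 0, 0, 50], [1.2, -3, 0, 0, 50], [1.6, -4, 0, 0, 50], [2, -5, 0, 0, 50], [2.4, -6, 0, 0, 50], [2.51, -6.25, 0, 0, 50], [2.51, -6.25, 0, 0, 50]])

```text
time: 8.8
tool_pos: [0.4255, 0.3626, 0.1828]
ee_rot: [0.945, 0.327, -0.0, -0.002]
contact_force: [-0.7, 0.6, -0.6]
opening: 0.0598
gripper_force: 20.0
```

step_arm(steps=[[0, 0, 0, 0, 50], [0, 0, 0, 0, 50], [0, 0, 0, 0, 50]])

```text
time: 9.1
tool_pos: [0.4305, 0.3541, 0.1819]
ee_rot: [0.947, 0.321, -0.0, 0.001]
contact_force: [-0.5, -0.3, -0.5]
opening: 0.0595
gripper_force: 20.0
```

```bash
python3 -c "
from h import *
im,P=grab('wrist')
H,S,V=cv2.split(cv2.cvtColor(im,cv2.COLOR_BGR2HSV))
q=P[(H>18)&(H<35)&(S>130)&(abs(np.mgrid[:420,:560][1]-278)<75)]
q=q[q[:,2]>.18];print(len(q),cv2.minEnclosingCircle((q[:,:2]*1000).astype(np.float32)),np.median(q[:,2]))
go(.433,.357,.0525,-52)"
```

```text
10235 ((431.3495788574219, 351.29449462890625), 30.501239776611328) 0.20479252395900124
t 9.15 tcp [0.4306 0.3544 0.182 ] close -52.5 j7 -2.0 open 0.0594 F [0.8 0.5 0. ] 
MOVE [ 0.073 -0.015  2.59 ] turn -0.062
```

step_arm(steps=[[0.09, -0.05, 0.8, 0, 50], [0.09, -0.05, 1.6, 0, 50], [0.09, -0.05, 2.2, 0, 50], [0.09, -0.05, 2.45, 0, 50], [0.09, -0.05, 2.56, 0, 50], [0.09, -0.05, 2.56, 0, 50], [0.09, -0.05, 2.56, 0, 50], [0.09, -0.05, 2.56, 0, 74]])

```text
time: 9.95
tool_pos: [0.4326, 0.3617, 0.0557]
ee_rot: [0.947, 0.323, 0.001, -0.0]
contact_force: [0.8, -0.5, 0.8]
opening: 0.0636
gripper_force: 0.0
```

step_arm(steps=[[0, 0, 0, 0, 78], [0, 0, 0, 0, 78], [0, 0, -0.5, 0, 78], [0, 0, -1.3, 0, 78], [0, 0, -2.1, 0, 78], [0, 0, -2.9, 0, 78], [0, 0, -2.9, 0, 78]])

```text
time: 10.65
tool_pos: [0.434, 0.3642, 0.2052]
ee_rot: [0.946, 0.323, 0.005, -0.002]
contact_force: [0.5, 0.7, 0.2]
opening: 0.0778
gripper_force: 0.0
```

```bash
python3 -c "
from h import *
im,P=grab('wrist','w3.png')
H,S,V=cv2.split(cv2.cvtColor(im,cv2.COLOR_BGR2HSV))
for n,m in (('red',((H<8)|(H>172))&(S>130)),('yel',(H>18)&(H<35)&(S>130))):
    q=P[m];q=q[(q[:,2]>.06)&(q[:,2]<.1)&(q[:,1]>.28)]
    if len(q): print(n,len(q),cv2.minEnclosingCircle((q[:,:2]*1000).astype(np.float32)),np.median(q[:,2]),np.ptp(q[:,2]))
q=P[(H>100)&(H<130)&(S>100)];q=q[(q[:,2]>.036)&(q[:,2]<.05)&(q[:,1]>.25)]
print('tote rim',cv2.minAreaRect((q[:,:2]*1000).astype(np.float32)))
go(.42,-.4,.2,90)"
```

```text
red 4577 ((532.720703125, 343.35296630859375), 29.218029022216797) 0.07593644096061497 0.01597261201577549
yel 3782 ((432.2913513183594, 360.0326843261719), 29.476810455322266) 0.07588754028952463 0.012823947015915216
tote rim ((487.743896484375, 347.0245361328125), (124.62380981445312, 219.39878845214844), 78.59762573242188)
t 10.7 tcp [0.4332 0.3626 0.2025] close -52.3 j7 -2.0 open 0.0777 F [ 0.6 -0.8 -0.5] 
MOVE [-9.5250e+00  1.1914e+01 -3.0000e-03] turn 4.706
```

View pics/w3.png

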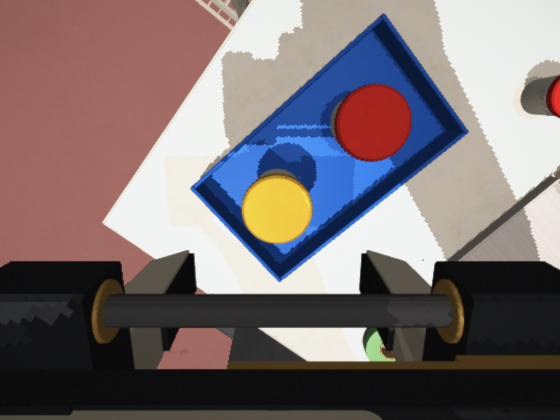

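The tote holds both cups standing upright: red at (372,122), yellow at (277,208). They measure 45–55 mm from the tote's centre along its long axis. Next, go above the blue marker.

```bash
python3 -c "
from h import *
go(.42,-.37,.2,0)"
```

```text
t 10.7 tcp [0.4332 0.3626 0.2025] close -52.3 j7 -2.0 open 0.0777 F [ 0.6 -0.8 -0.5] 
MOVE [-9.1590e+00  1.1439e+01 -1.0000e-03] turn -6.544
```

step_arm(steps=[[-9.1, 11.4, 0, -6.5, 60], [-9.1, 11.4, 0, -6.5, 60], [-9.1, 11.4, 0, -6.5, 60], [-9.1, 11.4, 0, -6.5, 60], [-9.1, 11.4, 0, -6.5, 60], [-9.1, 11.4, 0, -6.5, 60], [-9.1, 11.4, 0, -6.5, 60], [-9.1, 11.4, 0, -6.5, 60]])

```text
time: 11.5
tool_pos: [0.426, -0.0039, 0.1988]
ee_rot: [0.708, 0.706, -0.0, -0.0]
contact_force: [-0.1, -0.3, 0.9]
opening: 0.06
gripper_force: 0.0
```

```bash
python3 -c "
from h import *
go(.42,-.37,.2,0)"
```

```text
t 11.5 tcp [ 0.426  -0.0039  0.1988] close -0.1 j7 -0.31 open 0.06 F [-0.1 -0.3  0.9] 
MOVE [-7.322 -0.106 -0.027] turn -0.013
```

step_arm(steps=[[-7.3, -0.1, 0, 0, 60], [-7.3, -0.1, 0, 0, 60], [-7.3, -0.1, 0, 0, 60], [-7.3, -0.1, 0, 0, 60], [-7.3, -0.1, 0, 0, 60], [-7.3, -0.1, 0, 0, 60], [-7.3, -0.1, 0, 0, 60], [-7.3, -0.1, 0, 0, 60]])

```text
time: 12.3
tool_pos: [0.4172, -0.3736, 0.1977]
ee_rot: [0.712, 0.702, -0.001, -0.001]
contact_force: [0.7, -0.3, -0.0]
opening: 0.0601
gripper_force: 0.0
```

step_arm(steps=[[0, 0, 0, 0, 60], [0, 0, 0, 0, 60], [0, 0, 0, 0, 60]])

```text
time: 12.6
tool_pos: [0.4204, -0.3647, 0.1993]
ee_rot: [0.708, 0.706, 0.0, -0.001]
contact_force: [0.0, 0.4, 0.2]
opening: 0.06
gripper_force: 0.0
```

```bash
python3 -c "
from h import *
im,P=grab('wrist','w4.png')
q=P[(P[...,2]>.006)&(P[...,2]<.02)];q=q[(abs(q[:,0]-.42)<.045)&(q[:,1]<-.29)&(q[:,1]>-.5)]
r=cv2.minAreaRect((q[:,:2]*1000).astype(np.float32));print(len(q),r,q[:,2].max())
go(.42,-.37,.2,0)"
```

```text
1471 ((421.65875244140625, -397.9053039550781), (11.789652824401855, 135.10507202148438), 3.788088083267212) 0.013269830215995204
t 12.65 tcp [ 0.4204 -0.3649  0.1995] close -0.1 j7 0.29 open 0.06 F [ 0.4  0.1 -0.3] 
MOVE [-0.101 -0.008 -0.009] turn -0.017
```

View pics/w4.png

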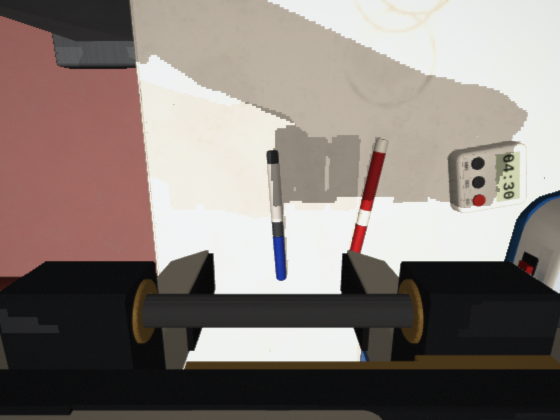

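Wrist view: the blue marker lies from (273,155) to (281,278), cap toward the robot's right. The red marker (368,195) and the timer (490,175) are clear of the fingers.

```bash
python3 -c "
from h import *
go(.4209,-.386,.06,3.8)"
```

```text
t 12.65 tcp [ 0.4204 -0.3649  0.1995] close -0.1 j7 0.29 open 0.06 F [ 0.4  0.1 -0.3] 
MOVE [-0.422  0.011  2.791] turn -0.492
```

step_arm(steps=[[-0.42, 0, 0.8, -0.5, 40], [-0.42, 0, 1.6, -0.5, 40], [-0.42, 0, 2.4, -0.5, 40], [-0.42, 0, 2.8, -0.5, 40], [-0.42, 0, 2.8, -0.5, 40], [-0.42, 0, 2.8, -0.5, 40]])

```text
time: 13.25
tool_pos: [0.4207, -0.3873, 0.0603]
ee_rot: [0.683, 0.73, 0.0, 0.0]
contact_force: [-0.3, -0.1, 0.7]
opening: 0.0404
gripper_force: 0.0
```

```bash
python3 -c "
from h import *
go(.4209,-.386,.002,3.8)"
```

```text
t 13.25 tcp [ 0.4207 -0.3873  0.0603] close 3.8 j7 0.25 open 0.0404 F [-0.3 -0.1  0.7] 
MOVE [0.025 0.005 1.166] turn -0.003
```

step_arm(steps=[[0, 0, 0.6, 0, 40], [0, 0, 1, 0, 40], [0, 0, 1.15, 0, 40], [0, 0, 1.15, 0, 40], [0, 0, 1.15, 0, 40], [0, 0, 1.15, 0, 5], [0, 0, 1.15, 0, 5], [0, 0, 1.15, 0, 5]], grip_force=30)

```text
time: 14.05
tool_pos: [0.4201, -0.3887, 0.0027]
ee_rot: [0.684, 0.729, -0.0, 0.001]
contact_force: [0.7, 0.5, -0.2]
opening: 0.0205
gripper_force: 0.0
```

step_arm(steps=[[0, 0, 0, 0, 5], [0, 0, 0, 0, 5], [0, 0, 0, 0, 5]])

```text
time: 14.35
tool_pos: [0.4198, -0.3885, 0.0023]
ee_rot: [0.684, 0.729, -0.0, 0.0]
contact_force: [-1.7, 0.3, 3.7]
opening: 0.0108
gripper_force: 30.0
```

step_arm(steps=[[0, 0, -0.4, 0, 5], [0, 0, -1, 0, 5], [0, 0, -1.8, 0, 5], [0, 0, -2.4, 0, 5], [0, 0, -2.4, 0, 5]])

```text
time: 14.85
tool_pos: [0.4225, -0.3899, 0.1262]
ee_rot: [0.684, 0.729, -0.0, 0.004]
contact_force: [0.6, -0.7, -0.2]
opening: 0.0112
gripper_force: 30.0
```

```bash
python3 -c "
from h import *
im,P=grab('top')
q=P[(P[...,2]>.077)&(P[...,2]<.083)];q=q[(q[:,0]>.5)&(q[:,0]<.76)&(abs(q[:,1]+.02)<.2)]
best=None
for a in np.arange(-10,-3,.25):
    t=np.radians(a);x=q[:,:2]@[np.cos(t),np.sin(t)];y=q[:,:2]@[-np.sin(t),np.cos(t)]
    # front edge flatness: min x per y bin
    b=np.digitize(y,np.linspace(y.min()+.01,y.max()-.01,30))
    e=np.array([np.sort(x[b==k])[:2].mean() for k in range(1,30)])
    sd=np.percentile(abs(e-np.median(e)),80)
    if best is None or sd<best[0]: best=(sd,a,np.median(e),np.percentile(y,.2),np.percentile(y,99.8),x.max(),e.round(3))
print(len(q),best)
sd,a,xf,y0,y1,xm,e=best;t=np.radians(a);yc=(y0+y1)/2
ex=np.array([np.cos(t),np.sin(t)]);ey=np.array([-np.sin(t),np.cos(t)])
print('aperture',xf*ex+(yc-.1075)*ey,'width',y1-y0)
im,P=grab('wrist')
q=P[(P[...,2]>.07)&(P[...,2]<.2)];s=ctrl.observe();q=q[(np.hypot(q[:,0]-s['tool_pos'][0],q[:,1]-s['tool_pos'][1])<.12)]
print('marker?',len(q),s['tool_pos'],s['opening'])
go(.46,-.11,.122,83.5)
cv2.imwrite('pics/t2.png',cv2.resize(P[...,2],None,fx=1,fy=1)*0) 
cv2.imwrite('pics/w5.png',im)"
```

```text
2762 (np.float64(0.0009350670437270781), np.float64(-7.75), np.float64(0.5856026374803248), np.float64(-0.09606427360937744), np.float64(0.231411984423141), np.float64(0.724631508559981), array([0.585, 0.585, 0.586, 0.585, 0.585, 0.585, 0.585, 0.586, 0.585,
       0.586, 0.585, 0.587, 0.586, 0.586, 0.587, 0.587, 0.588, 0.586,
       0.586, 0.587, 0.586, 0.585, 0.585, 0.585, 0.585, 0.585, 0.585,
       0.586, 0.587]))
aperture [ 0.57488309 -0.11843143] width 0.32747625803251845
marker? 10222 [ 0.41980261 -0.38873979  0.12242614] 0.011151538077321926
t 14.95 tcp [ 0.4198 -0.3887  0.1224] close 3.6 j7 0.31 open 0.0112 F [-0.1  0.5 -0.5] 
MOVE [5.512e+00 1.156e+00 2.000e-03] turn -9.982[ WARN:0@0.908] global loadsave.cpp:1063 imwrite_ Unsupported depth image for selected encoder is fallbacked to CV_8U.
```

View pics/w5.png

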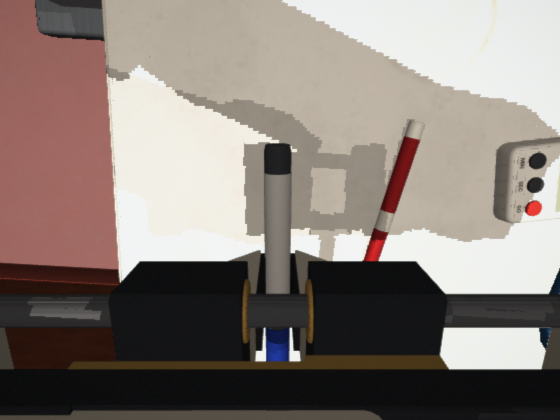

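The marker is gripped straight (column 278, tail end at (278,155)). Now move in front of the aperture with its axis turned to the labeller's x.

step_arm(steps=[[0.7, 0.15, 0, -1, 5], [1.4, 0.3, 0, -2, 5], [2.1, 0.45, 0, -3, 5], [2.8, 0.6, 0, -4, 5], [3.5, 0.75, 0, -5, 5], [4.2, 0.9, 0, -6, 5], [4.9, 1.1, 0, -7, 5], [5.5, 1.15, 0, -8, 5]])

```text
time: 15.75
tool_pos: [0.4592, -0.1079, 0.1209]
ee_rot: [0.19, 0.982, 0.001, -0.001]
contact_force: [0.6, 0.1, -1.0]
opening: 0.0112
gripper_force: 30.0
```

step_arm(steps=[[0, 0, 0, -1, 5], [0, 0, 0, -1.8, 5], [0, 0, 0, -1.8, 5], [0, 0, 0, -1.8, 5], [0, 0, 0, -1.8, 5]])

```text
time: 16.25
tool_pos: [0.4592, -0.1104, 0.1215]
ee_rot: [0.071, 0.998, 0.0, -0.0]
contact_force: [0.2, 0.6, 0.7]
opening: 0.0111
gripper_force: 30.0
```

```bash
python3 -c "
from h import *
im,P=grab('wrist','w6.png')
q=P[(P[...,2]>.077)&(P[...,2]<.083)];q=q[(q[:,0]>.54)&(q[:,0]<.72)&(q[:,1]<.17)&(q[:,1]>-.3)]
print(len(q),q[:,:2].min(0),q[:,:2].max(0))
best=None
for a in np.arange(-10,-3,.25):
    t=np.radians(a);x=q[:,:2]@[np.cos(t),np.sin(t)];y=q[:,:2]@[-np.sin(t),np.cos(t)]
    b=np.digitize(y,np.linspace(y.min()+.01,y.max()-.01,20))
    e=np.array([np.sort(x[b==k])[:3].mean() if (b==k).sum()>3 else np.nan for k in range(1,20)])
    sd=np.nanpercentile(abs(e-np.nanmedian(e)),80)
    if best is None or sd<best[0]: best=(sd,a,np.nanmedian(e),np.percentile(y,.2),e.round(3))
print(best)
sd,a,xf,y0,e=best;t=np.radians(a)
ex=np.array([np.cos(t),np.sin(t)]);ey=np.array([-np.sin(t),np.cos(t)])
ap=xf*ex+(y0+.165-.1075)*ey;print('aperture',ap)
go(*(ap-.108*ex),.036,a+90)"
```

```text
Traceback (most recent call last):
ValueError: zero-size array to reduction operation minimum which has no identity
```

View pics/w6.png

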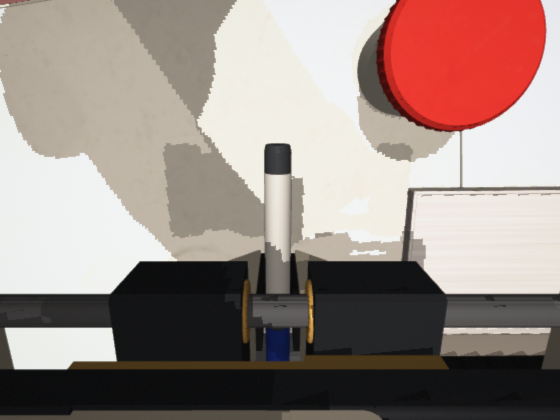

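The wrist view looks back at the tray: its front-right rim corner is at about (412,188), with the big red cup above it. That corner is labeller point (-200,-15) mm, so it gives the aperture.

```bash
python3 -c "
from h import *
z=np.load('/tmp/wrist.npz');P=z['P']
q=P[(P[...,2]>.0095)&(P[...,2]<.018)];q=q[(q[:,1]>-.08)&(q[:,0]>.4)&(q[:,1]<.2)]
print(len(q),q.min(0),q.max(0))
for a in(-6.5,-7,-7.5,-8):
    t=np.radians(a);ex=np.array([np.cos(t),np.sin(t)]);ey=np.array([-np.sin(t),np.cos(t)])
    x=q[:,:2]@ex;y=q[:,:2]@ey
    fr=q[(x<x.min()+.006)];sl=np.polyfit(fr[:,1],fr[:,0],1)
    x0=np.percentile(x,1);y0=np.percentile(y,1)
    ap=(x0+.13)*ex+(y0-.0925)*ey
    print(a,x0,y0,'fit yaw',np.degrees(np.arctan(-sl[0])),len(fr),'ap',ap.round(4))
# marker direction and height rel. TCP
s=ctrl.observe();M=R.from_quat(s['ee_rot']).as_matrix()
T=(P-s['tool_pos'])@M
k=np.zeros((420,560),bool);k[148:255,268:289]=1
m=T[k];m=m[(abs(m[:,1])<.01)&(abs(m[:,2])<.03)]
print('marker',len(m),np.polyfit(m[:,0],m[:,1],1),m[:,0].max())
top=[(x,m[abs(m[:,0]-x)<.004][:,2].min(),m[abs(m[:,0]-x)<.004][:,1].mean()) for x in np.arange(.02,.058,.007)];print(np.round(top,4))
"
```

```text
1726 [ 0.40058179 -0.02730544  0.00950349] [0.6062845  0.10008005 0.0179911 ]
-6.5 0.4587426319179463 0.04217374812005652 fit yaw -26.600161544776604 4 ap [ 0.5793 -0.1167]
-7 0.45825932225879384 0.046512452736700606 fit yaw -26.600161544776604 4 ap [ 0.5783 -0.1173]
-7.5 0.45761409964054967 0.050786099268985495 fit yaw -26.600161544776604 4 ap [ 0.5771 -0.1181]
-8 0.45644669016056777 0.05495736599316101 fit yaw -26.600161544776604 4 ap [ 0.5755 -0.1188]
marker 2241 [-0.00094892 -0.00112936] 0.0567356266462132
[[ 0.02   -0.0099 -0.0012]
 [ 0.027  -0.0101 -0.0012]
 [ 0.034  -0.0101 -0.0012]
 [ 0.041  -0.0103 -0.0012]
 [ 0.048  -0.0101 -0.0011]
 [ 0.055  -0.0105 -0.0012]]
```

```bash
python3 -c "
from h import *
t=np.radians(-7.3);ex=np.array([np.cos(t),np.sin(t)]);ap=np.array([.577,-.118])
go(*(ap-.11*ex),.036,82.7)"
```

```text
t 16.3 tcp [ 0.4593 -0.1104  0.1217] close 81.9 j7 0.95 open 0.0115 F [ 0.6  0.5 -0. ] 
MOVE [-0.153  0.15   1.714] turn -0.096
```

step_arm(steps=[[-0.15, 0.15, 0.6, -0.1, 5], [-0.15, 0.15, 1.2, -0.1, 5], [-0.15, 0.15, 1.6, -0.1, 5], [-0.15, 0.15, 1.72, -0.1, 5], [-0.15, 0.15, 1.72, -0.1, 5], [-0.15, 0.15, 1.72, -0.1, 5]])

```text
time: 16.9
tool_pos: [0.4688, -0.1038, 0.0369]
ee_rot: [0.062, 0.998, -0.0, 0.001]
contact_force: [0.9, -0.1, 0.4]
opening: 0.0111
gripper_force: 30.0
```

```bash
python3 -c "
from h import *
t=np.radians(-7.3);ex=np.array([np.cos(t),np.sin(t)]);ap=np.array([.577,-.118])
go(*(ap-.072*ex),.036,82.7)
im,P=grab('side');cv2.imwrite('pics/s2.png',cv2.resize(im[120:290,190:420],(760,562),interpolation=cv2.INTER_CUBIC))"
```

```text
t 16.9 tcp [ 0.4688 -0.1038  0.0369] close 82.8 j7 0.83 open 0.0111 F [ 0.9 -0.1  0.4] 
MOVE [-0.742 -0.008  0.019] turn 0.018
```

View pics/s2.png

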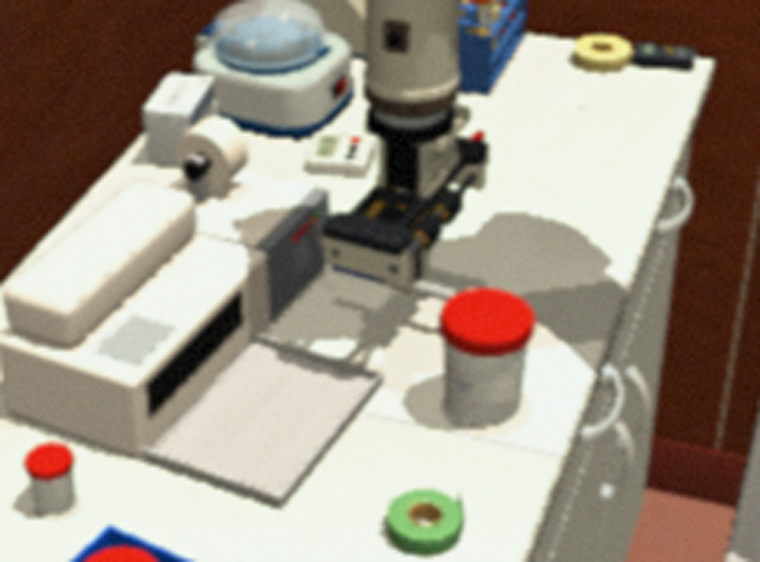

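The side crop shows the gripper in front of the grey panel (290,250), clear of the tray and the big red cup (485,350). Advance gently.

step_arm(steps=[[-0.2, 0, 0, 0, 5], [-0.4, 0, 0.01, 0, 5], [-0.6, 0, 0.01, 0, 5], [-0.74, 0, 0.01, 0, 5], [-0.74, 0, 0.01, 0, 5]])

```text
time: 17.45
tool_pos: [0.5064, -0.1084, 0.0357]
ee_rot: [0.062, 0.998, 0.0, 0.001]
contact_force: [-0.2, -0.3, -0.1]
opening: 0.0116
gripper_force: 30.0
```

step_arm(steps=[[-0.06, 0, 0, 0, 5], [-0.12, 0, 0, 0, 5], [-0.18, 0, 0, 0, 5], [-0.18, 0, 0, 0, 5]])

```text
time: 17.85
tool_pos: [0.5141, -0.1096, 0.0356]
ee_rot: [0.062, 0.998, 0.0, 0.0]
contact_force: [-0.4, 0.7, 0.3]
opening: 0.0112
gripper_force: 30.0
```

step_arm(steps=[[-0.04, 0, 0, 0, 5], [-0.08, 0, 0, 0, 5], [-0.08, 0, 0, 0, 5], [-0.08, 0, 0, 0, 5]])

```text
time: 18.25
tool_pos: [0.5171, -0.11, 0.0354]
ee_rot: [0.062, 0.998, -0.0, -0.0]
contact_force: [-2.2, 0.8, -0.0]
opening: 0.0114
gripper_force: 30.0
```

step_arm(steps=[[-0.03, 0, 0, 0, 5], [-0.06, 0, 0, 0, 5], [-0.06, 0, 0, 0, 5], [-0.06, 0, 0, 0, 5]])

```text
time: 18.65
tool_pos: [0.5196, -0.1103, 0.0352]
ee_rot: [0.062, 0.998, -0.0, -0.001]
contact_force: [-5.3, 0.6, 0.2]
opening: 0.0115
gripper_force: 30.0
```

Force rose 0.4 → 2.2 → 5.3 N like the spring, with the tip about 20 mm inside the mouth, so the button is at its stop. Hold it there.

step_arm(steps=[[-0.01, 0, 0, 0, 5], [-0.01, 0, 0, 0, 5], [-0.01, 0, 0, 0, 5], [-0.01, 0, 0, 0, 5], [-0.01, 0, 0, 0, 5], [-0.01, 0, 0, 0, 5], [-0.01, 0, 0, 0, 5], [-0.01, 0, 0, 0, 5]])

```text
time: 19.45
tool_pos: [0.5197, -0.1103, 0.0351]
ee_rot: [0.062, 0.998, -0.0, -0.001]
contact_force: [-6.5, 0.8, 1.2]
opening: 0.0109
gripper_force: 30.0
```

```bash
python3 -c "
from h import *
s=ctrl.observe();print(s['contact_force'],s['gripper_force'],s['tool_pos'])
im,P=grab('wrist');M=R.from_quat(s['ee_rot']).as_matrix();T=(P-s['tool_pos'])@M
m=T[140:255,268:289].reshape(-1,3);m=m[(abs(m[:,1])<.01)&(abs(m[:,2])<.03)];print('tail',m[:,0].max())
s=ctrl.observe();print(s['contact_force'])"
```

```text
[-6.47516866  0.79509149  1.2116265 ] 30.000119805336 [ 0.51970922 -0.11032608  0.03510974]
tail 0.05795187178756791
[-6.81092266  0.21725891  1.61533644]
```

```bash
python3 -c "
from workcell import ctrl
print(ctrl.finish_job())"
```

```text
the job is handed in; nothing more can be done
None
```

I've handed the job in: both cups stand upright in the tote, and the gripped blue marker was still pushing the button in with about 6.5 N at hand-in, well past the 3 N for full travel; the judge's result wasn't shown.

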